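Build a polishing-wheel pack on the leaning arbor

TASK

Build up the polishing-wheel pack on the leaning arbor post: first the white wheel with its blue hub up, then the brass collar, and last the dark steel clamping disc with its red hub up. Guide each one all the way down the post before fetching the next, without letting it drop, so that the three sit squarely and fully home against each other; leave the other things on the bench where they are.

Things in the scene. Friction and masses are not known exactly. Their poses are not given: they have to be found in the camera images.
- post: steel arbor post, 20 mm diameter, leaning 25 degrees from vertical, its top towards the robot. Origin: centre of the round blue seat at its foot, 60 mm above the bench; z runs up the post, y is level, x slopes upwards away from the robot. The post ends 76 mm up z, the last 7 mm tapering to 11 mm. The seat is a pocket 120 mm across, its rim 4 mm thick and 6 mm high
- stand: the blue stand that carries the post, fixed to the bench: base 150 x 130 mm, 12 mm high. Origin: centre of its underside, straight below the seat's centre; z up, x level, away from the post's lean
- wheel: white polishing wheel lying flat, 110 mm in diameter and 14 mm thick, with a blue round hub 44 mm in diameter standing 14 mm above it (28 mm in all); a 23.5 mm bore runs through. Origin: centre of the white underside, z up the axis to the hub
- collar: plain brass spacer collar lying flat, 60 mm in diameter, 22 mm high, 23.5 mm bore. Origin: centre of the underside, z up the axis
- collar_mid (a point): the middle of the brass collar, on its axis 11 mm above the underside
- flange: dark steel clamping disc lying flat, 90 mm in diameter and 8 mm thick, with a red round hub 40 mm in diameter standing 16 mm above it (24 mm in all); a 23.5 mm bore runs through. Origin: centre of the underside, z up the axis to the hub
- polish_bar: red-brown bar of polishing compound, 100 x 45 x 28 mm, loose, lying near the stand; not to be disturbed. Origin: centre of the underside, x along its length
- file: flat steel file with a wooden handle, 220 mm long, 24 mm high, lying loose nearer the robot; not to be disturbed. Origin: on the table under its middle, x along it
- brush: small hand brush lying loose nearer the robot, lower than 40 mm; not to be disturbed. x along it
- cleaner_bottle: white bottle with a red cap, 68 mm across, 190 mm high, standing loose on the left; not to be disturbed. Origin: centre of the underside
- gas_can: yellow and black can, 60 mm across, 150 mm high, standing loose on the left, beyond the stand; not to be disturbed. Origin: centre of the underside
- jar: amber jar with a black lid, 68 mm across, 75 mm high, standing loose at the far side; not to be disturbed. Origin: centre of the underside
- bur_pot: dark wooden pot of burs, 80 mm across, 120 mm high with the burs, standing loose on the right; not to be disturbed. Origin: centre of the underside
- mandrel: steel ring mandrel with a wooden grip, 200 mm long, 28 mm high, lying loose on the left; not to be disturbed. Origin: on the table under its middle, x along it
There are look-alikes about, which are no part of the job. Several things have the shape of the flange; the one meant has the colours described above. Of the things shaped like the collar, the brass one is meant.

How it is judged:
On the way, in this order (a step that is already met when the one before it is completed fails the run):
1. the white wheel is fully home on the seat, hub up (x of wheel in the frame of post between -0.005 and 0.005 m and y of wheel in the frame of post between -0.005 and 0.005 m and z of wheel in the frame of post between -0.003 and 0.003 m and angle between the z axis of wheel and the z axis of post, either way round below 0.07 rad), for 0.2 s.
2. the brass collar is fully home on the wheel's hub, the wheel still home (all of step 1 and x of collar_mid in the frame of post between -0.005 and 0.005 m and y of collar_mid in the frame of post between -0.005 and 0.005 m and z of collar_mid in the frame of post between 0.035 and 0.043 m and angle between the z axis of collar and the z axis of post, either way round below 0.07 rad), for 0.2 s.
3. the clamping disc is fully home on the collar, hub up, the others still home (all of step 2 and x of flange in the frame of post between -0.005 and 0.005 m and y of flange in the frame of post between -0.005 and 0.005 m and z of flange in the frame of post between 0.0455 and 0.0545 m and angle between the z axis of flange and the z axis of post, either way round below 0.07 rad), for 0.2 s.
At the end, for the whole second after the job is handed in: On the post, at rest and square to it within 4 degrees: white wheel hub up, underside within 3 mm of the seat; brass collar on its hub, middle 39 mm up the post (4 mm either way); clamping disc hub up on the collar, underside 50 mm up the post (4.5 mm either way) (all of step 3 and linear speed of each of wheel, collar, flange below 0.02 m/s); the robot touches nothing.
It fails at once if the polishing wheel is let fall down the post (moves faster than 0.5 m/s while on it) (x of wheel in the frame of post between -0.012 and 0.012 m and y of wheel in the frame of post between -0.012 and 0.012 m and z of wheel in the frame of post between -0.01 and 0.074 m and linear speed of wheel above 0.5 m/s).
It fails at once if the brass collar is let fall down the post (moves faster than 0.5 m/s while on it) (x of collar in the frame of post between -0.012 and 0.012 m and y of collar in the frame of post between -0.012 and 0.012 m and z of collar in the frame of post between -0.01 and 0.074 m and linear speed of collar above 0.5 m/s).
It fails at once if the clamping disc is let fall down the post (moves faster than 0.5 m/s while on it) (x of flange in the frame of post between -0.012 and 0.012 m and y of flange in the frame of post between -0.012 and 0.012 m and z of flange in the frame of post between -0.01 and 0.074 m and linear speed of flange above 0.5 m/s).
It fails at once if any other thing on the bench is moved more than 30 mm (distance of any of polish_bar, file, brush, cleaner_bottle, gas_can, jar, bur_pot, mandrel from where it was at the start of the episode above 0.03 m).
It also fails if it takes over 72 s, if anything falls off the work surface, if the arm or the gripper's body presses on something with over 40 N, if the wrist force passes 120 N, or if a joint passes its speed limit or range.

ROBOT

A 6-joint arm with a two-finger parallel gripper is mounted at the origin on the work surface. World frame = base frame: x ahead of the robot, y to its left, z up, the work surface at z = 0. Lengths are in m, angles in rad, forces in N, time in s.
With the tool pointing down it reaches from about 0.25 to 0.775 m from the base axis. Payload 4 kg.
Tool frame: the origin (TCP) lies midway between the tips of the shut fingers; the grasp point (between the pads) lies 19 mm behind it; z points along the fingers, x is the direction in which the jaws open and shut, and the axes are right-handed (so a half turn about z gives the same grasp; the last joint's range is limited). The gripper opens to 94 mm and grips with 3 to 60 N. Pads are 16 mm wide; open, the fingers measure 119 mm over their backs; the gripper's body (75 mm by 177 mm) begins 78 mm behind the grasp point.
Start: joints at [-1.339, 0.087, 1.371, -0, 1.684, -0.103], TCP at [0.181, -0.519, 0.206] pointing down, gripper open.
Joint ranges: [-3.1, 3.1], [-0.76, 2.03], [0.27, 2.55], [-1.08, 4.22], [0.17, 2.65], [-2.57, 2.57]. Speed limits (rad/s): [2.79, 2.79, 3.14, 3.14, 3.14, 3.14].

INTERFACE

Orientations are given as [roll, pitch, yaw] about the fixed x, y, z axes, in that order (R = Rz(yaw) Ry(pitch) Rx(roll)).
In Python, from bench import robot, eyes, close_job gives the robot as it stands.
- The arm moves only by the shell command python3 -m jog 'ROWS'. ROWS is JSON, a list of rows, each a list of 3 entries, a list of its own where there are three numbers: the turn, a rotation vector about the tool's x, y, z in degrees, then the shift along the tool's x, y, z in mm, then the closure, from -1 (fully open) to 1 (shut). In form: [[[wx, wy, wz], [x, y, z], claw], ...]. A call has 1 to 5 rows; each row is the pose to reach, as a shift and turn from the pose commanded when the call began, along the tool's axes at that moment; what a row does not reach only later rows make up. A row lasts 1/10 s, in which the tool goes at most 50 mm and 8.59 degrees, less where a joint would pass 70% of its speed; a pose out of reach is approached as far as the arm can. A call with a gripper value outside its range is refused whole. The fingers move at their own pace and stop on an object; the grip force is fixed at half the most. Time passes only in rows, so rows that repeat a pose let the fingers close. It gives the time, the measured TCP pose, the force and the opening at its end, in the units of the state.
- robot.get_obs(): the state, without advancing time (a new reading comes with each control period).
- eyes.snapshot(name): name is "side" or "top"; returns (picture, depth): 400x640x3 uint8, red, green, blue; 400x640 float32, m along the optical axis (not along the pixel's ray), 0 where there is no reading.
- eyes.camera_params(name): a dict with "mtx" (3x3 intrinsics, pixels), "world_to_cam" (4x4, takes a point from world to camera coordinates). Camera axes: x right, y up, looking along -z (the intrinsics and any distortion apply to the point x, -y, -z); pixel columns grow to the right and rows downward; lengths in m; the calibration is good to about 2 mm. A picture is of the moment at which its call begins. camera_params takes no time and is no camera call.
- close_job(): hands the job in, once; it reports no verdict.
The state is a dict: "time": time; "joint_positions": joint angles; "qvel": joint speeds; "joint_torque": joint torques, N m; "tool_pos": TCP position; "ee_rot": TCP orientation; "wrist_force": force on the tool from outside, world axes, zero at the start; "wrist_torque": the same for the moment, N m; "width": finger opening in m.
Only numpy, scipy, OpenCV 4.12 (cv2) and the standard library are available. Lean on these libraries where they do the work, as an engineer would, in place of code of your own. Each camera call takes 0.05 s, during which the arm holds its last target. There are 200 camera calls.

## Working session

There is one attempt and no reset: what is moved stays moved. The work goes in short steps, Python scripts to look and compute and a shell command to move; the robot and the scene stay as the last step left them, time stands still between calls to the robot, and variables do not carry over. Pictures are saved under pics/ and viewed, about 8 in all and at most 12, crops included, and the job is handed in when it is done.

```bash
ls; mkdir -p pics
python3 - <<'E'
from bench import robot, eyes
import cv2, numpy as np
print(robot.get_obs())
for n in ("top","side"):
    p,d=eyes.snapshot(n); cv2.imwrite(f"pics/{n}0.png",p[:,:,::-1]); np.savez(f"pics/{n}0.npz",p=p,d=d)
    c=eyes.camera_params(n); print(n,c)
E
```

```text
pics
{'time': 0.0, 'joint_positions': array([-1.33915058e+00,  8.79373844e-02,  1.37223423e+00, -4.08404319e-05,
        1.68362928e+00, -1.03101742e-01]), 'qvel': array([ 1.74984308e-03,  1.53836802e-03,  5.95727527e-04,  6.37978587e-05,
       -2.14919151e-04, -8.18407718e-04]), 'joint_torque': array([ 5.45487710e-04, -3.40183353e+01, -3.02425432e+01,  7.17661553e-02,
        3.29559669e-02, -1.55294838e-04]), 'tool_pos': array([ 0.1805444 , -0.51893224,  0.20432399]), 'ee_rot': array([-3.14140576e+00,  2.20069294e-03, -1.23605318e+00]), 'wrist_force': array([-0.11602395, -0.42131589, -0.38662558]), 'wrist_torque': array([ 0.01729629, -0.03985684, -0.03722399]), 'width': 0.09388232925336965}
top {'mtx': array([[433.60373085,   0.        , 315.68640387],
       [  0.        , 433.60373085, 201.56804494],
       [  0.        ,   0.        ,   1.        ]]), 'world_to_cam': array([[-0.00408857, -0.99996988,  0.00659744, -0.0391102 ],
       [ 0.97556195, -0.00253921,  0.21970988, -0.57548445],
       [-0.21968651,  0.00733451,  0.97554295, -1.33691232],
       [ 0.        ,  0.        ,  0.        ,  1.        ]])}
side {'mtx': array([[467.20418642,   0.        , 323.5654863 ],
       [  0.        , 467.20418642, 205.58379387],
       [  0.        ,   0.        ,   1.        ]]), 'world_to_cam': array([[ 0.98248504, -0.18621302,  0.00691829, -0.54321514],
       [ 0.1255041 ,  0.68870702,  0.71409479, -0.08862094],
       [-0.13773842, -0.70071917,  0.70001484, -1.46065222],
       [ 0.        ,  0.        ,  0.        ,  1.        ]])}
```

View pics/top0.png

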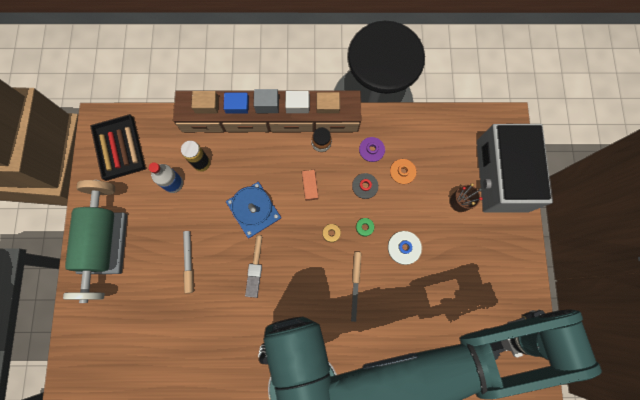

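View pics/side0.png

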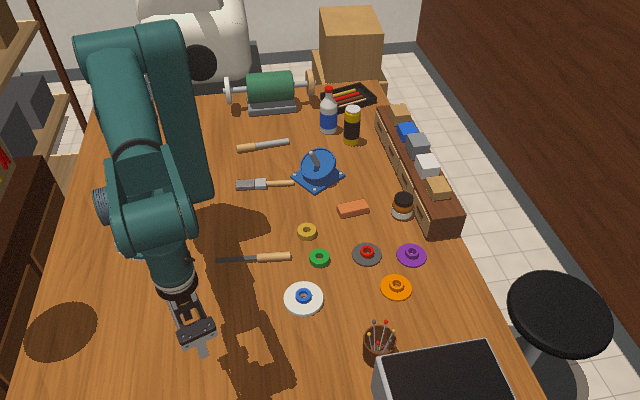

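Top view candidates: the wheel is white with a blue hub at (405,247). Flange shapes are dark with red hub (365,185, the one wanted), purple (372,149) and orange (403,171). Collar shapes are brass (332,233, wanted) and green (365,227). The stand is at (252,209). Next I measure these and check them in a crop.

```bash
cat > h.py <<'E'
import cv2, numpy as np
from bench import robot, eyes
from scipy.spatial.transform import Rotation as R
def cloud(n,d):
    c=eyes.camera_params(n);K=c["mtx"];T=np.linalg.inv(c["world_to_cam"])
    v,u=np.mgrid[:d.shape[0],:d.shape[1]]
    P=np.stack([(u-K[0,2])/K[0,0]*d,-(v-K[1,2])/K[1,1]*d,-d],-1)
    W=P@T[:3,:3].T+T[:3,3]; W[d==0]=np.nan
    return W
def ray(n,u,v,z):
    c=eyes.camera_params(n);K=c["mtx"];T=np.linalg.inv(c["world_to_cam"])
    r=T[:3,:3]@np.array([(u-K[0,2])/K[0,0],-(v-K[1,2])/K[1,1],-1]);o=T[:3,3]
    return o+r*(z-o[2])/r[2]
def proj(n,p):
    c=eyes.camera_params(n);q=c["world_to_cam"]@np.append(p,1)
    return c["mtx"]@np.array([q[0],-q[1],-q[2]])/-q[2]
def comp(m):   # largest blob
    k,l,s,c=cv2.connectedComponentsWithStats(m.astype(np.uint8),connectivity=8)
    return l==1+np.argmax(s[1:,4])
E
cat > m.py <<'E'
from h import *
P={}
for n in ("top","side"):
    f=np.load(f"pics/{n}0.npz");p,d=f["p"],f["d"];W=cloud(n,d);hsv=cv2.cvtColor(p,cv2.COLOR_RGB2HSV)
    # seeds: rough positions from the top picture
    for name,px,h,r in (("wheel",(405,247),.014,.07),("collar",(332,233),.022,.045),("flange",(365,185),.008,.06)):
        if n=="top": P[name]=ray("top",*px,h)
        c=P[name]; D=np.hypot(W[...,0]-c[0],W[...,1]-c[1])
        m=comp((D<r)&(W[...,2]>.005)&(W[...,2]<.05))
        w=W[m]; ct,_=cv2.findContours(m.astype(np.uint8),0,cv2.CHAIN_APPROX_NONE)
        e=cv2.fitEllipse(max(ct,key=len)); 
        cc,rr=cv2.minEnclosingCircle(w[:,:2].astype(np.float32))
        print(n,name,"seed",c.round(3),"circ",np.round(cc,4),"r",round(rr,4),"z",np.percentile(w[:,2],[5,50,95]).round(4),"ell ctr px",np.round(e[0],1),"ray@half",ray(n,*e[0],h/2).round(4))
    # post/stand
    c=ray("top",252,207,.06)
    D=np.hypot(W[...,0]-c[0],W[...,1]-c[1])
    blue=(hsv[...,0]>95)&(hsv[...,0]<125)&(hsv[...,1]>110)
    m=(D<.12)&(W[...,2]>.03)&blue; w=W[m]
    cc,rr=cv2.minEnclosingCircle(w[:,:2].astype(np.float32))
    print(n,"seat seed",c.round(3),"circ",cc,rr,"z",np.percentile(w[:,2],[2,50,98]))
    # plane fit
    A=np.c_[w[:,:2],np.ones(len(w))];k=np.ones(len(w),bool)
    for _ in range(6):
        s=np.linalg.lstsq(A[k],w[k,2],rcond=None)[0];k=abs(A@s-w[:,2])<.004
    nn=np.array([-s[0],-s[1],1]);nn/=np.linalg.norm(nn);print(" normal",nn.round(3),"tilt",np.degrees(np.arccos(nn[2])),"inl",k.sum(),len(w),"dir",np.degrees(np.arctan2(nn[1],nn[0])))
    g=(D<.12)&(W[...,2]>.07)&(hsv[...,1]<90);g=comp(g);w=W[g];mu=w.mean(0);u,sv,vt=np.linalg.svd(w-mu)
    print(" post px",g.sum(),"mean",mu.round(4),"dir",vt[0].round(3),"top",w[np.argmax(w[:,2])].round(4))
    b=(D<.14)&(W[...,2]>.006)&(W[...,2]<.02)&blue
    if n=="top":
        w=W[b];rc=cv2.minAreaRect(w[:,:2].astype(np.float32));print(" base rect",rc)
E
python3 m.py
python3 - <<'E'
import cv2
a=cv2.imread("pics/top0.png")[135:275,215:435];b=cv2.imread("pics/side0.png")[140:320,230:440]
a=cv2.resize(a,None,fx=2.5,fy=2.5,interpolation=2);b=cv2.resize(b,(0,0),fx=2,fy=2)
import numpy as np
b=cv2.resize(b,(int(b.shape[1]*240/b.shape[0]),240)); 
c=np.zeros((600,550,3),np.uint8);c[:350,:550]=a;c[350:590,:b.shape[1]]=b;cv2.imwrite("pics/crop1.png",c)
E
```

```text
top wheel seed [ 0.433 -0.333  0.014] circ [ 0.4322 -0.3346] r 0.0611 z [0.0091 0.0147 0.0284] ell ctr px [404.1 247.3] ray@half [ 0.433  -0.3321  0.007 ]
top collar seed [ 0.479 -0.094  0.022] circ [ 0.4816 -0.0934] r 0.0354 z [0.0116 0.0214 0.0266] ell ctr px [330.8 232.6] ray@half [ 0.482 -0.091  0.011]
top flange seed [ 0.645 -0.209  0.008] circ [ 0.644  -0.2077] r 0.0476 z [0.0056 0.0095 0.0254] ell ctr px [364.6 185.5] ray@half [ 0.6446 -0.2082  0.004 ]
top seat seed [0.559 0.165 0.06 ] circ (0.5624346733093262, 0.16919444501399994) 0.06336387991905212 z [0.03591202 0.0601218  0.0878666 ]
 normal [-0.35  -0.229  0.908] tilt 24.733838102369297 inl 837 1144 dir -146.86925915006535
 post px 51 mean [0.5446 0.1578 0.1147] dir [-0.457 -0.323  0.829] top [0.5371 0.1541 0.1329]
 base rect ((0.5614238977432251, 0.16830173134803772), (0.14745071530342102, 0.12673604488372803), 32.748268127441406)
side wheel seed [ 0.433 -0.333  0.014] circ [ 0.4373 -0.3277] r 0.0636 z [0.0099 0.0157 0.0291] ell ctr px [303.  298.4] ray@half [ 0.433  -0.3283  0.007 ]
side collar seed [ 0.479 -0.094  0.022] circ [ 0.4787 -0.0914] r 0.0323 z [0.0079 0.0223 0.027 ] ell ctr px [305.9 231.2] ray@half [ 0.4804 -0.0863  0.011 ]
side flange seed [ 0.645 -0.209  0.008] circ [ 0.6451 -0.2034] r 0.0502 z [0.0059 0.0105 0.026 ] ell ctr px [366.3 253.9] ray@half [ 0.6449 -0.204   0.004 ]
side seat seed [0.559 0.165 0.06 ] circ (0.5662616491317749, 0.17271611094474792) 0.06664901971817017 z [0.03890405 0.06030238 0.08857463]
 normal [-0.351 -0.214  0.912] tilt 24.264274244849926 inl 552 765 dir -148.65281996899543
 post px 83 mean [0.5468 0.1591 0.103 ] dir [-0.255 -0.487  0.835] top [0.5385 0.1528 0.1352]
```

View pics/crop1.png

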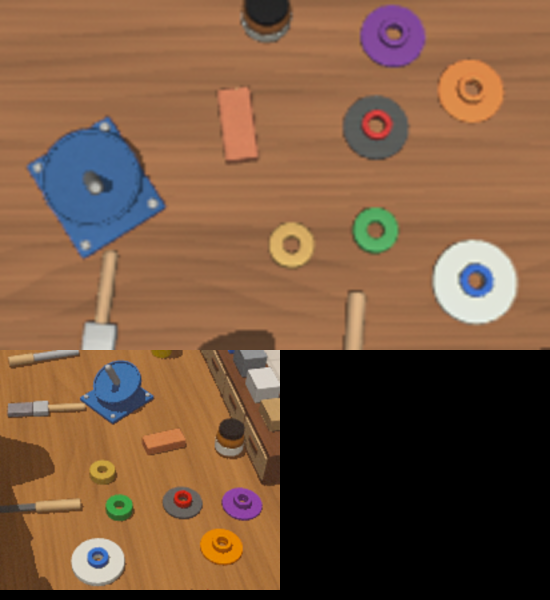

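The crop confirms the choices: white wheel with blue hub, brass collar, dark disc with red hub. The two cameras differ by about 4 mm in y. I'll squeeze each part in two directions to centre it, and use that to calibrate the camera bias.

```bash
cat > plan.py <<'E'
import sys
from h import *
# plan.py x y z(mm) yaw pitch(deg): turn/shift in tool axes from the measured pose
def to(x,y,z,yaw,pitch=0):
    o=robot.get_obs(); R0=R.from_euler("xyz",o["ee_rot"]); R1=R.from_euler("xyz",[180,pitch,yaw],degrees=True)
    print("t",round(o["time"],2),"tcp",(1e3*o["tool_pos"]).round(1),"rpy",np.degrees(o["ee_rot"]).round(1),"F",o["wrist_force"].round(1),"w",round(1e3*o["width"],1))
    print(" turn",(R0.inv()*R1).as_rotvec(degrees=True).round(1).tolist(),"shift",R0.inv().apply(np.array([x,y,z])-1e3*o["tool_pos"]).round(1).tolist())
if __name__=="__main__": to(*map(float,sys.argv[1:]))
E
python3 plan.py 433 -331 90 -40
```

```text
t 0.1 tcp [ 180.6 -519.   204.4] rpy [-1.80e+02  1.00e-01 -7.08e+01] F [-1.  -0.7 -0.2] w 93.7
 turn [-0.0, 0.1, -30.8] shift [-94.4, -300.1, 114.7]
```

```bash
python3 -m jog '[[[0,0,-31],[-94,-300,115],-1],[[0,0,-31],[-94,-300,115],-1],[[0,0,-31],[-94,-300,115],-1],[[0,0,-31],[-94,-300,115],-1],[[0,0,-31],[-94,-300,115],-1]]'; python3 plan.py 433 -331 80 -40
```

```text
time: 0.6
tool_pos: [0.3702, -0.378, 0.1185]
ee_rot: [-3.142, 0.0, -0.694]
wrist_force: [0.5, 0.1, 0.2]
width: 0.0942
t 0.6 tcp [ 370.2 -378.   118.5] rpy [-180.     0.   -39.8] F [0.5 0.1 0.2] w 94.2
 turn [-0.0, 0.0, 0.2] shift [18.2, -76.3, 38.5]
```

```bash
python3 -m jog '[[[0,0,0],[18,-76,38],-1],[[0,0,0],[18,-76,38],-1],[[0,0,0],[18,-76,38],-1],[[0,0,0],[18,-76,38],-1]]'; python3 plan.py 433 -331 16.5 -40
```

```text
time: 1.0
tool_pos: [0.4315, -0.332, 0.0807]
ee_rot: [3.141, 0.002, -0.693]
wrist_force: [1.0, 0.4, -0.5]
width: 0.0942
t 1.0 tcp [ 431.5 -332.    80.7] rpy [ 1.80e+02  1.00e-01 -3.97e+01] F [ 1.   0.4 -0.5] w 94.2
 turn [0.0, 0.1, 0.3] shift [0.6, -1.7, 64.2]
```

```bash
python3 -m jog '[[[0,0,0],[1,-2,40],-1],[[0,0,0],[1,-2,63],-1],[[0,0,0],[1,-2,63],-1],[[0,0,0],[1,-2,63],-1]]'; python3 -m jog '[[[0,0,0],[0,0,0],1],[[0,0,0],[0,0,0],1],[[0,0,0],[0,0,0],1],[[0,0,0],[0,0,0],1],[[0,0,0],[0,0,0],1]]'
```

```text
time: 1.4
tool_pos: [0.4333, -0.3331, 0.0197]
ee_rot: [3.141, -0.001, -0.697]
wrist_force: [-0.2, 0.0, 0.7]
width: 0.0941
time: 1.9
tool_pos: [0.4339, -0.3319, 0.0189]
ee_rot: [3.142, -0.0, -0.695]
wrist_force: [0.1, 0.4, -0.4]
width: 0.0577
```

```bash
python3 -m jog '[[[0,0,0],[0,0,1],1],[[0,0,0],[0,0,1],1],[[0,0,0],[0,0,1],1],[[0,0,0],[0,0,1],-0.3],[[0,0,0],[0,0,1],-0.3]]';  python3 -m jog '[[[0,0,0],[0,0,0],-0.3],[[0,0,-43],[0,0,0],-0.3],[[0,0,-43],[0,0,0],-0.3],[[0,0,-43],[0,0,0],-0.3],[[0,0,-43],[0,0,0],-0.3]]'; python3 -m jog '[[[0,0,-43],[0,0,0],-0.3],[[0,0,-43],[0,0,0],-0.3],[[0,0,-43],[0,0,0],-0.3],[[0,0,-43],[0,0,0],-0.3],[[0,0,-43],[0,0,0],-0.3]]'; python3 plan.py 433 -331 17 50
```

```text
time: 2.4
tool_pos: [0.434, -0.332, 0.0176]
ee_rot: [3.142, -0.001, -0.695]
wrist_force: [0.2, -0.2, 0.4]
width: 0.0553
time: 2.9
tool_pos: [0.4339, -0.332, 0.0177]
ee_rot: [3.141, -0.0, -0.089]
wrist_force: [0.1, -0.4, 0.2]
width: 0.0612
time: 3.4
tool_pos: [0.4339, -0.332, 0.0177]
ee_rot: [3.141, -0.0, 0.661]
wrist_force: [-0.2, 0.0, 0.3]
width: 0.0612
t 3.4 tcp [ 433.9 -332.    17.7] rpy [180.   -0.   37.9] F [-0.2  0.   0.3] w 61.2
 turn [0.0, -0.0, -12.1] shift [-0.1, -1.3, 0.7]
```

```bash
python3 -m jog '[[[0,0,-9],[0,0,0],-0.3],[[0,0,-9],[0,0,0],-0.3],[[0,0,-9],[0,0,0],1],[[0,0,-9],[0,0,0],1],[[0,0,-9],[0,0,0],1]]';  python3 -m jog '[[[0,0,0],[0,0,0],1],[[0,0,0],[0,0,0],1],[[0,0,0],[0,0,0],1]]';  python3 -m jog '[[[0,0,0],[0,0,-50],1],[[0,0,0],[0,0,-90],1],[[0,0,0],[0,0,-120],1],[[0,0,0],[0,0,-120],1],[[0,0,0],[0,0,-120],1]]'
python3 - <<'E'
from plan import *
for n in ("top","side"):
    p,d=eyes.snapshot(n); np.savez(f"pics/{n}1.npz",p=p,d=d);cv2.imwrite(f"pics/{n}1.png",p[:,:,::-1])
to(0,0,0,50)
E
```

```text
time: 3.9
tool_pos: [0.4338, -0.3319, 0.0176]
ee_rot: [3.141, 0.0, 0.811]
wrist_force: [-1.1, 0.6, 0.0]
width: 0.0428
time: 4.2
tool_pos: [0.4338, -0.3319, 0.0176]
ee_rot: [3.141, 0.0, 0.812]
wrist_force: [0.5, -0.6, 0.1]
width: 0.043
time: 4.7
tool_pos: [0.4337, -0.3316, 0.1371]
ee_rot: [-3.142, -0.0, 0.812]
wrist_force: [-0.5, 0.0, -2.8]
width: 0.0428
t 4.8 tcp [ 432.7 -330.7  134.8] rpy [-179.7   -0.    46.5] F [ 1.   0.1 -2.2] w 42.5
 turn [-0.3, -0.0, -3.5] shift [-57.7, -540.8, 137.4]
```

View pics/side1.png

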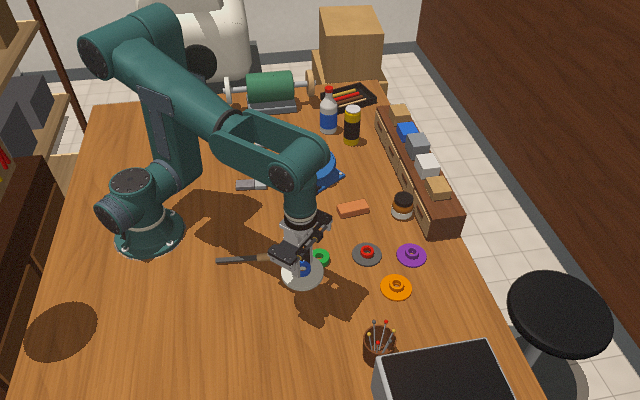

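```bash
cat > held.py <<'E'
from h import *
def plane(w):
    k=np.ones(len(w),bool)
    for _ in range(6):
        A=np.c_[w[:,:2],np.ones(len(w))];s=np.linalg.lstsq(A[k],w[k,2],rcond=None)[0];k=abs(A@s-w[:,2])<.003
    n=np.array([-s[0],-s[1],1]);return n/np.linalg.norm(n),k
if __name__=="__main__":
  t=np.array([.4333,-.331,.136])
  for n in ("side","top"):
    f=np.load(f"pics/{n}1.npz");p,d=f["p"],f["d"];W=cloud(n,d);hsv=cv2.cvtColor(p,cv2.COLOR_RGB2HSV)
    m=(np.hypot(W[...,0]-t[0],W[...,1]-t[1])<.075)&(abs(W[...,2]-t[2])<.025)&(hsv[...,1]<50)&(hsv[...,2]>110)
    m=comp(m);w=W[m];nn,k=plane(w);print(n,m.sum(),k.sum(),"normal",nn.round(3),"mean",w[k].mean(0).round(4))
    hull=cv2.convexHull(np.argwhere(m)[:,::-1].astype(np.float32)[k].astype(np.int32))
    e=cv2.fitEllipse(hull);print(" ell",e,"->",ray(n,*e[0],w[k][:,2].mean()-.003).round(4), "tcp px",proj(n,t).round(1))
E
python3 held.py
```

```text
side 737 575 normal [ 0.001 -0.006  1.   ] mean [ 0.4358 -0.3477  0.1332]
 ell ((301.7845458984375, 271.4381103515625), (33.86915969848633, 42.29706573486328), 84.93910217285156) -> [ 0.4326 -0.3303  0.1302] tcp px [302.1 270.2   1. ]
top 248 183 normal [-0.035  0.002  0.999] mean [ 0.3983 -0.325   0.1338]
 ell ((410.089599609375, 253.05226135253906), (13.417171478271484, 25.917037963867188), 110.07437896728516) -> [ 0.4014 -0.3229  0.1308] tcp px [412.6 242.2   1. ]
```

```bash
cat > post.py <<'E'
from h import *
for n in ("top","side"):
    f=np.load(f"pics/{n}0.npz");p,d=f["p"],f["d"];W=cloud(n,d);hsv=cv2.cvtColor(p,cv2.COLOR_RGB2HSV)
    D=np.hypot(W[...,0]-.562,W[...,1]-.169)
    blue=(hsv[...,0]>95)&(hsv[...,0]<125)&(hsv[...,1]>110)
    s=((D<.12)&(W[...,2]<.02)&(hsv[...,1]<90)&(hsv[...,2]>90)).astype(np.uint8)
    k,l,st,c=cv2.connectedComponentsWithStats(s)
    for i in range(1,k):
        if 2<st[i,4]<40:
            g=hsv[...,2]*(l==i); v,u=np.nonzero(l==i); print(n,"screw",c[i].round(1),st[i,4],(1e3*ray(n,*c[i],.014)).round(1))
    # base outline: blue or screw, lower than 20 mm, rays on z=.012
    b=(D<.13)&(W[...,2]>.005)&(blue|(s>0)); b=comp(b)
    ct=max(cv2.findContours(b.astype(np.uint8),0,cv2.CHAIN_APPROX_NONE)[0],key=len)[:,0]
    q=np.array([ray(n,u,v,.012)[:2] for u,v in ct if W[v,u,2]<.018],np.float32)
    print(n,"base rect",cv2.minAreaRect(q))
    g=comp((D<.12)&(W[...,2]>.07)&(hsv[...,1]<90)); v,u=np.nonzero(g); print(n,"post px range",u.min(),u.max(),v.min(),v.max(),"top end expected",proj(n,np.array([.5345,.1517,.1289])).round(1))
    # seat rim, outermost: points in the tilted frame
    Rp=R.from_euler("xyz",[0,-25,32.7],degrees=True); q=Rp.inv().apply(W.reshape(-1,3)-[.5615,.169,.06]).reshape(W.shape)
    m=(abs(q[...,2]-.006)<.004)&(np.hypot(q[...,0],q[...,1])<.075)&(np.hypot(q[...,0],q[...,1])>.045)&blue; e=q[m]
    A=np.c_[2*e[:,:2],np.ones(len(e))]; x=np.linalg.lstsq(A,(e[:,:2]**2).sum(1),rcond=None)[0]
    m2=(np.hypot(q[...,0],q[...,1])<.05)&blue; print(n,"rim centre in post frame",x[:2].round(4),"r",np.sqrt(x[2]+x[0]**2+x[1]**2).round(4),"floor z",np.median(q[m2][:,2]).round(4))
E
python3 post.py
```

```text
top screw [256.1 184.2] 14 [647.2 159.4  14. ]
top screw [260. 184.] 5 [648.  146.4  14. ]
top screw [229.6 200.2] 16 [591.9 246.9  14. ]
top screw [228.3 206.5] 10 [570.5 250.2  14. ]
top screw [277.7 212. ] 3 [551.4  85.3  14. ]
top screw [275.5 215.9] 13 [538.1  92.4  14. ]
top screw [280. 217.] 5 [534.4  77.3  14. ]
top screw [242. 229.] 19 [494.5 202.   14. ]
top screw [248.8 232.5] 13 [482.7 179.1  14. ]
top screw [256.5 233. ] 4 [481.1 153.9  14. ]
top base rect ((0.5615216493606567, 0.16867108643054962), (0.15055517852306366, 0.1293047070503235), 32.361698150634766)
top post px range 248 255 204 212 top end expected [252.9 210.1   1. ]
top rim centre in post frame [ 0.0004 -0.0006] r 0.0582 floor z -0.001
side screw [294.3 173.9] 12 [483.5 188.4  14. ]
side screw [340.4 173. ] 10 [644.6 164.3  14. ]
side screw [290.3 175. ] 3 [468.8 185.1  14. ]
side screw [314.5 188.9] 8 [540.   98.5  14. ]
side base rect ((0.5618802309036255, 0.16953104734420776), (0.15272918343544006, 0.13493700325489044), 32.87833786010742)
side post px range 305 319 151 164 top end expected [309.9 152.9   1. ]
side rim centre in post frame [0.0027 0.0008] r 0.0573 floor z 0.0004
```

Run:
```python
import cv2,numpy as np
a=cv2.imread("pics/top0.png")[170:250,210:300];b=cv2.imread("pics/side0.png")[135:205,270:360]
a=cv2.resize(a,None,fx=6,fy=6,interpolation=cv2.INTER_CUBIC)[:,:];b=cv2.resize(b,None,fx=6,fy=6,interpolation=cv2.INTER_CUBIC)
c=np.zeros((480,800,3),np.uint8);c[:480,:400]=a[:,70:470];c[:420,400:]=b[:,70:470];cv2.imwrite("pics/crop2.png",c)
```

```text
(no output)
```

View pics/crop2.png

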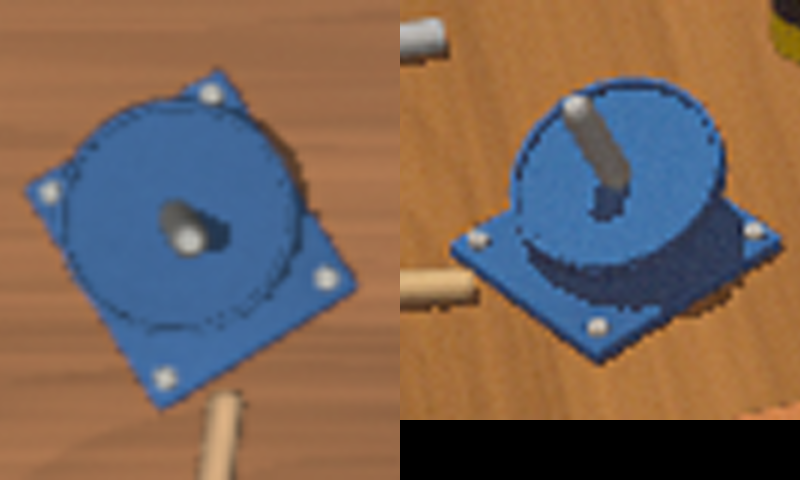

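The base, seat rim and post tip all agree within about 1 mm: seat at (561.7, 169), yaw 32.6°. Next is to carry the wheel to above the post tip, tilted.

```bash
cat > pp.py <<'E'
import sys
from plan import *
# pp.py zpost[mm] : TCP target on the post axis at that height; also prints present TCP in post frame
O=np.array([561.7,169.,60.]);Rp=R.from_euler("xyz",[0,-25,32.6],degrees=True)
z=float(sys.argv[1]);x=float(sys.argv[2]) if len(sys.argv)>2 else 0;y=float(sys.argv[3]) if len(sys.argv)>3 else 0
o=robot.get_obs();Ro=R.from_euler("xyz",o["ee_rot"])
print("in post",Rp.inv().apply(1e3*o["tool_pos"]-O).round(1),"F post",Rp.inv().apply(o["wrist_force"]).round(1),"target",(O+Rp.apply([x,y,z])).round(1))
to(*(O+Rp.apply([x,y,z])),32.6,-25)
E
python3 pp.py 135
```

```text
in post [-310.9 -351.4  227.5] F post [-0.1 -0.5 -2.3] target [513.6 138.3 182.4]
t 4.8 tcp [ 432.7 -330.7  134.8] rpy [-179.7   -0.    46.5] F [ 1.   0.1 -2.2] w 42.5
 turn [-3.3, 24.9, 13.6] shift [396.1, -264.1, -46.3]
```

```bash
python3 -m jog '[[[-3,25,14],[396,-264,-50],1],[[-3,25,14],[396,-264,-50],1],[[-3,25,14],[396,-264,-50],1],[[-3,25,14],[396,-264,-50],1],[[-3,25,14],[396,-264,-50],1]]'; python3 pp.py 135
```

```text
time: 5.3
tool_pos: [0.4733, -0.0855, 0.1596]
ee_rot: [-3.132, -0.435, 0.555]
wrist_force: [0.7, -0.0, -1.3]
width: 0.0431
in post [-149.7 -166.8  179.6] F post [-0.  -0.4 -1.4] target [513.6 138.3 182.4]
t 5.3 tcp [473.3 -85.5 159.6] rpy [-179.5  -25.    31.8] F [ 0.7 -0.  -1.3] w 43.1
 turn [-0.2, 0.0, -0.7] shift [147.6, -168.5, 45.2]
```

```bash
python3 -m jog '[[[0,0,0],[148,-168,44],1],[[0,0,0],[148,-168,44],1],[[0,0,0],[148,-168,44],1],[[0,0,0],[148,-168,44],1],[[0,0,0],[148,-168,44],1]]';python3 -m jog '[[[0,0,0],[0,0,0],1],[[0,0,0],[0,0,0],1]]'; python3 pp.py 112
```

```text
time: 5.8
tool_pos: [0.5135, 0.1402, 0.1844]
ee_rot: [-3.136, -0.435, 0.565]
wrist_force: [-0.0, -0.6, -1.4]
width: 0.0431
time: 6.0
tool_pos: [0.5138, 0.137, 0.1841]
ee_rot: [-3.138, -0.433, 0.564]
wrist_force: [0.1, -0.7, -1.9]
width: 0.043
in post [  0.2  -1.1 136.8] F post [-1.1 -0.7 -1.6] target [521.8 143.5 161.5]
t 6.0 tcp [513.8 137.  184.1] rpy [-179.8  -24.8   32.3] F [ 0.1 -0.7 -1.9] w 43.0
 turn [-0.1, 0.2, -0.2] shift [-0.2, -1.0, 24.8]
```

```bash
python3 -m jog '[[[0,0,0],[0,-1,20],1],[[0,0,0],[0,-1,38],1],[[0,0,0],[0,-1,38],1],[[0,0,0],[0,-1,38],1]]'; python3 pp.py 90
python3 - <<'E'
from h import *
p,d=eyes.snapshot("side");a=cv2.resize(p[110:210,250:370,::-1],None,fx=3,fy=3,interpolation=2)
p,d=eyes.snapshot("top");b=cv2.resize(p[150:260,190:310,::-1],None,fx=3,fy=3,interpolation=2)
c=np.zeros((330,720,3),np.uint8);c[:300,:360]=a;c[:,360:]=b;cv2.imwrite("pics/c3.png",c)
E
```

```text
time: 6.4
tool_pos: [0.5277, 0.1449, 0.1512]
ee_rot: [-3.138, -0.436, 0.561]
wrist_force: [0.3, -0.7, -2.2]
width: 0.043
in post [  0.8  -2.  100.3] F post [-1.1 -0.8 -1.9] target [529.7 148.5 141.6]
t 6.4 tcp [527.7 144.9 151.2] rpy [-179.8  -25.    32.1] F [ 0.3 -0.7 -2.2] w 43.0
 turn [0.0, 0.0, -0.4] shift [-0.8, -2.0, 10.3]
```

View pics/c3.png

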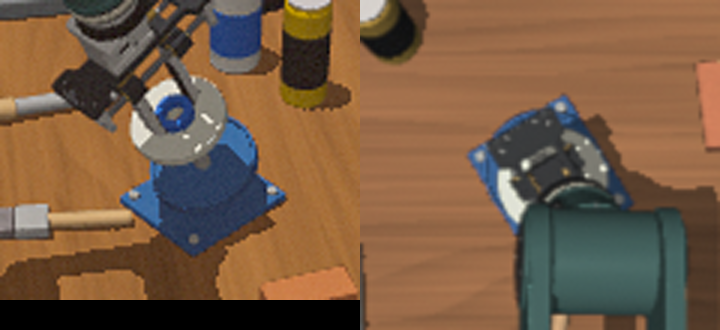

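The side crop shows the wheel square above the post: hub at (177,113) and post just below at (205,163). I'll shift it 2 mm in y and guide it down in steps.

```bash
python3 -m jog '[[[0,0,0],[-1,-2,0],1],[[0,0,0],[-1,-2,7],1],[[0,0,0],[-1,-2,14],1],[[0,0,0],[-1,-2,20],1],[[0,0,0],[-1,-2,20],1]]'; python3 pp.py 60
```

```text
time: 7.0
tool_pos: [0.5329, 0.1523, 0.1322]
ee_rot: [-3.138, -0.436, 0.563]
wrist_force: [0.8, -0.6, -2.2]
width: 0.0427
in post [ 0.4  1.5 79.5] F post [-0.6 -0.9 -2.1] target [540.3 155.3 114.4]
t 7.0 tcp [532.9 152.3 132.2] rpy [-179.8  -25.    32.3] F [ 0.8 -0.6 -2.2] w 42.7
 turn [-0.1, 0.0, -0.3] shift [-0.3, 1.5, 19.5]
```

```bash
python3 -m jog '[[[0,0,0],[0,1,4],1],[[0,0,0],[0,1,8],1],[[0,0,0],[0,1,12],1],[[0,0,0],[0,1,15],1],[[0,0,0],[0,1,15],1]]'; python3 pp.py 60
```

```text
time: 7.5
tool_pos: [0.5392, 0.1547, 0.1197]
ee_rot: [-3.139, -0.437, 0.563]
wrist_force: [0.2, 0.1, -1.9]
width: 0.0428
in post [ 1.1  0.1 65.4] F post [-0.6 -0.1 -1.8] target [540.3 155.3 114.4]
t 7.5 tcp [539.2 154.7 119.7] rpy [-179.8  -25.1   32.3] F [ 0.2  0.1 -1.9] w 42.8
 turn [-0.0, -0.1, -0.3] shift [-1.1, 0.1, 5.4]
```

No contact force, so it is on the full diameter and centred. I continue down.

```bash
python3 -m jog '[[[0,0,0],[0,0,6],1],[[0,0,0],[0,0,12],1],[[0,0,0],[0,0,18],1],[[0,0,0],[0,0,22],1],[[0,0,0],[0,0,22],1]]'; python3 pp.py 30;python3 -m jog '[[[0,0,0],[0,0,5],1],[[0,0,0],[0,0,10],1],[[0,0,0],[0,0,14],1],[[0,0,0],[0,0,16],1],[[0,0,0],[0,0,18],1]]'; python3 pp.py 17.7
```

```text
time: 8.0
tool_pos: [0.5469, 0.1598, 0.0994]
ee_rot: [-3.138, -0.437, 0.563]
wrist_force: [-0.4, -0.9, -2.4]
width: 0.0427
in post [ 0.8  0.2 43. ] F post [-1.7 -0.6 -1.8] target [551.  162.2  87.2]
t 8.0 tcp [546.9 159.8  99.4] rpy [-179.8  -25.    32.3] F [-0.4 -0.9 -2.4] w 42.7
 turn [-0.0, -0.0, -0.3] shift [-0.8, 0.2, 13.0]
time: 8.5
tool_pos: [0.5538, 0.1639, 0.084]
ee_rot: [-3.139, -0.438, 0.563]
wrist_force: [0.9, -0.2, -2.6]
width: 0.0426
in post [ 1.6 -0.1 25.7] F post [-0.5 -0.7 -2.6] target [555.4 165.   76. ]
t 8.5 tcp [553.8 163.9  84. ] rpy [-179.9  -25.1   32.3] F [ 0.9 -0.2 -2.6] w 42.6
 turn [0.0, -0.1, -0.3] shift [-1.6, -0.1, 8.0]
```

```bash
python3 -m jog '[[[0,0,0],[-1,0,2],1],[[0,0,0],[-1,0,4],1],[[0,0,0],[-1,0,6],1],[[0,0,0],[-1,0,6],1]]'; python3 pp.py 17.7;python3 -m jog '[[[0,0,0],[0,0,1],1],[[0,0,0],[0,0,2],1],[[0,0,0],[0,0,2],1]]'; python3 pp.py 17.7
```

```text
time: 8.9
tool_pos: [0.5551, 0.1647, 0.0781]
ee_rot: [-3.139, -0.438, 0.563]
wrist_force: [0.6, 0.6, -1.8]
width: 0.0429
in post [ 0.5 -0.1 19.7] F post [ 0.   0.1 -2. ] target [555.4 165.   76. ]
t 8.9 tcp [555.1 164.7  78.1] rpy [-179.9  -25.1   32.3] F [ 0.6  0.6 -1.8] w 42.9
 turn [0.0, -0.1, -0.3] shift [-0.5, -0.1, 2.0]
time: 9.2
tool_pos: [0.5559, 0.1651, 0.0765]
ee_rot: [-3.139, -0.438, 0.563]
wrist_force: [0.2, -0.3, -1.9]
width: 0.0432
in post [ 0.6 -0.1 17.9] F post [-0.8 -0.4 -1.7] target [555.4 165.   76. ]
t 9.2 tcp [555.9 165.1  76.5] rpy [-179.9  -25.1   32.3] F [ 0.2 -0.3 -1.9] w 43.2
 turn [0.0, -0.1, -0.3] shift [-0.6, -0.1, 0.2]
```

```bash
python3 -m jog '[[[0,0,0],[0,0,1],1],[[0,0,0],[0,0,2],1],[[0,0,0],[0,0,2],1]]'; python3 pp.py 17.7
```

```text
time: 9.5
tool_pos: [0.5563, 0.1654, 0.076]
ee_rot: [-3.14, -0.438, 0.564]
wrist_force: [-6.9, -2.4, 6.8]
width: 0.0428
in post [ 0.9 -0.1 17.2] F post [-3.6  1.7  9.2] target [555.4 165.   76. ]
t 9.5 tcp [556.3 165.4  76. ] rpy [-179.9  -25.1   32.3] F [-6.9 -2.4  6.8] w 42.8
 turn [0.0, -0.1, -0.3] shift [-0.9, -0.1, -0.5]
```

Contact at about 11 N with the wheel home. I release and retract along the post.

```bash
python3 -m jog '[[[0,0,0],[0,0,-1],-0.5],[[0,0,0],[0,0,-1],-0.5],[[0,0,0],[0,0,-1],-0.5],[[0,0,0],[0,0,-1],-0.5],[[0,0,0],[0,0,-1],-0.5]]';python3 -m jog '[[[0,0,0],[0,0,-30],-0.5],[[0,0,0],[0,0,-60],-0.5],[[0,0,0],[0,0,-90],-0.5],[[0,0,0],[0,0,-120],-1],[[0,0,0],[0,0,-120],-1]]';  python3 - <<'E'
from plan import *
p,d=eyes.snapshot("side"); np.savez("pics/side2.npz",p=p,d=d);a=cv2.resize(p[90:260,230:430,::-1],None,fx=4,fy=3.5,interpolation=2)
cv2.imwrite("pics/c4.png",a)
from held import plane
W=cloud("side",d);hsv=cv2.cvtColor(p,cv2.COLOR_RGB2HSV)
Rp=R.from_euler("xyz",[0,-25,32.6],degrees=True);q=Rp.inv().apply(W.reshape(-1,3)-[.5617,.169,.06]).reshape(W.shape)
m=(np.hypot(q[...,0],q[...,1])<.07)&(abs(q[...,2]-.014)<.01)&(hsv[...,1]<60)&(hsv[...,2]>100)
nn,k=plane(q[m]);print("white",k.sum(),"z",np.median(q[m][k][:,2]).round(4),"n",nn.round(3))
for px in [(305.9,231.2)]: print(ray("side",*px,.011))
print("green",ray("top",365,227,.02),"file end",ray("top",357,252,.02))
to(480.5,-90,80,-57)
E
```

```text
time: 10.0
tool_pos: [0.5563, 0.1654, 0.0756]
ee_rot: [-3.139, -0.438, 0.563]
wrist_force: [-0.4, 0.3, -0.8]
width: 0.0703
time: 10.5
tool_pos: [0.5154, 0.1376, 0.1901]
ee_rot: [3.138, -0.447, 0.565]
wrist_force: [-0.1, 0.4, -0.7]
width: 0.0833
white 344 z 0.0142 n [0.007 0.022 1.   ]
[ 0.4803167  -0.08637654  0.011     ]
green [ 0.49898177 -0.20348883  0.02      ] file end [ 0.41680687 -0.17505596  0.02      ]
t 10.55 tcp [514.6 137.7 187.1] rpy [179.9 -25.4  32.3] F [-0.4  0.4 -1.6] w 86.8
 turn [-19.7, -20.0, 87.7] shift [-181.9, 174.2, 32.4]
```

View pics/c4.png

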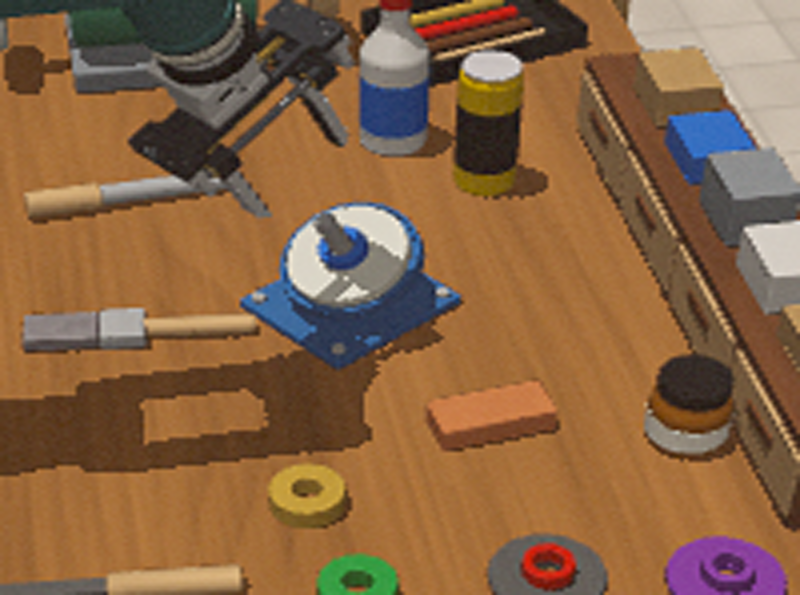

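Wheel is home: its white face is at 14.2 mm and square to about 1.3°. Brass collar sits at crop (308,494). Moving over it.

```bash
python3 -m jog '[[[-19.7,-20,87.7],[-182,174,32],-1],[[-19.7,-20,87.7],[-182,174,32],-1],[[-19.7,-20,87.7],[-182,174,32],-1],[[-19.7,-20,87.7],[-182,174,32],-1],[[-19.7,-20,87.7],[-182,174,32],-1]]'; python3 plan.py 480.5 -90 80 -57
```

```text
time: 11.05
tool_pos: [0.4776, -0.0872, 0.0764]
ee_rot: [-3.049, -0.227, -0.189]
wrist_force: [1.2, 0.3, -0.6]
width: 0.0942
t 11.05 tcp [477.6 -87.2  76.4] rpy [-174.7  -13.   -10.9] F [ 1.2  0.3 -0.6] w 94.2
 turn [-10.3, -10.2, 46.5] shift [4.1, 1.9, -2.9]
```

```bash
python3 -m jog '[[[-10.3,-10.2,46.5],[4,2,-3],-1],[[-10.3,-10.2,46.5],[4,2,-3],-1],[[-10.3,-10.2,46.5],[4,2,-3],-1],[[-10.3,-10.2,46.5],[4,2,-3],-1],[[-10.3,-10.2,46.5],[4,2,-3],-1]]'; python3 -m jog '[[[0,0,0],[0,0,0],-1],[[0,0,0],[0,0,0],-1]]'; python3 plan.py 480.5 -90 6 -57
```

```text
time: 11.55
tool_pos: [0.4809, -0.0884, 0.0806]
ee_rot: [-3.123, -0.022, -0.899]
wrist_force: [-0.6, -0.2, -0.3]
width: 0.0937
time: 11.75
tool_pos: [0.4812, -0.0887, 0.0812]
ee_rot: [-3.121, -0.024, -0.89]
wrist_force: [0.1, 0.4, -0.7]
width: 0.0943
t 11.75 tcp [481.2 -88.7  81.2] rpy [-178.8   -1.4  -51. ] F [ 0.1  0.4 -0.7] w 94.3
 turn [-1.2, -1.3, 6.0] shift [-1.2, 2.9, 75.1]
```

```bash
python3 -m jog '[[[-1.2,-1.3,6],[-1,3,25],-1],[[-1.2,-1.3,6],[-1,3,50],-1],[[-1.2,-1.3,6],[-1,3,74],-1],[[-1.2,-1.3,6],[-1,3,74],-1],[[-1.2,-1.3,6],[-1,3,74],1]]'; python3 -m jog '[[[0,0,0],[0,0,0],1],[[0,0,0],[0,0,0],1],[[0,0,0],[0,0,0],1],[[0,0,0],[0,0,0],1],[[0,0,0],[0,0,0],1]]'; python3 plan.py 480.5 -90 6 33
```

```text
time: 12.25
tool_pos: [0.4805, -0.0906, 0.0087]
ee_rot: [-3.14, -0.001, -0.997]
wrist_force: [1.0, -0.2, -0.0]
width: 0.089
time: 12.75
tool_pos: [0.4818, -0.0906, 0.01]
ee_rot: [-3.138, -0.002, -0.998]
wrist_force: [-0.8, 1.1, 5.2]
width: 0.0596
t 12.75 tcp [481.8 -90.6  10. ] rpy [-1.798e+02 -1.000e-01 -5.720e+01] F [-0.8  1.1  5.2] w 59.6
 turn [-0.0, -0.3, -90.2] shift [-1.2, 0.7, 4.0]
```

```bash
python3 -m jog '[[[0,0,0],[0,0,0],-0.65],[[0,0,0],[0,0,0],-0.65],[[0,0,0],[0,0,0],-0.65],[[0,0,-60],[0,0,0],-0.65],[[0,0,-60],[0,0,0],-0.65]]'; python3 -m jog '[[[0,0,-60],[0,0,0],-0.65],[[0,0,-60],[0,0,0],-0.65],[[0,0,-60],[0,0,0],-0.65],[[0,0,-60],[0,0,0],-0.65],[[0,0,-60],[0,0,0],-0.65]]';  python3 plan.py 481 -90.5 7 33
```

```text
time: 13.25
tool_pos: [0.4811, -0.0908, 0.0086]
ee_rot: [-3.14, -0.002, -0.692]
wrist_force: [0.4, 0.8, -0.0]
width: 0.0775
time: 13.75
tool_pos: [0.4811, -0.0908, 0.0086]
ee_rot: [3.141, -0.002, 0.058]
wrist_force: [-0.7, -0.6, 0.3]
width: 0.0773
t 13.75 tcp [481.1 -90.8   8.6] rpy [ 1.8e+02 -1.0e-01  3.3e+00] F [-0.7 -0.6  0.3] w 77.3
 turn [0.1, -0.1, -29.7] shift [-0.1, -0.3, 1.6]
```

```bash
python3 -m jog '[[[0,0,-29.7],[0,0,0],-0.65],[[0,0,-29.7],[0,0,0],-0.65],[[0,0,-29.7],[0,0,0],-0.65],[[0,0,-29.7],[0,0,0],-0.65],[[0,0,-29.7],[0,0,0],1]]'; python3 -m jog '[[[0,0,0],[0,0,0],1],[[0,0,0],[0,0,0],1],[[0,0,0],[0,0,0],1],[[0,0,0],[0,0,0],1],[[0,0,0],[0,0,0],1]]'; python3 plan.py 481 -90.5 7 33
```

```text
time: 14.25
tool_pos: [0.4811, -0.0908, 0.0086]
ee_rot: [3.14, -0.002, 0.57]
wrist_force: [0.1, -0.5, -0.0]
width: 0.0727
time: 14.75
tool_pos: [0.4811, -0.0908, 0.0088]
ee_rot: [3.14, -0.002, 0.57]
wrist_force: [-0.2, 0.0, -1.3]
width: 0.0587
t 14.75 tcp [481.1 -90.8   8.8] rpy [ 1.799e+02 -1.000e-01  3.260e+01] F [-0.2  0.  -1.3] w 58.7
 turn [0.1, -0.1, -0.4] shift [0.1, -0.3, 1.8]
```

```bash
python3 -m jog '[[[0,0,0],[0,0,-50],1],[[0,0,0],[0,0,-100],1],[[0,0,0],[0,0,-150],1],[[0,0,0],[0,0,-170],1],[[0,0,0],[0,0,-170],1]]'; python3 pp.py 130
```

```text
time: 15.25
tool_pos: [0.4828, -0.0911, 0.1827]
ee_rot: [3.134, -0.007, 0.57]
wrist_force: [-0.5, 0.0, -4.2]
width: 0.0589
in post [-135.4 -176.6  198.5] F post [-2.1  0.3 -3.6] target [515.4 139.4 177.8]
t 15.25 tcp [482.8 -91.1 182.7] rpy [179.6  -0.4  32.7] F [-0.5  0.  -4.2] w 58.9
 turn [0.4, 24.6, 0.1] shift [151.8, -176.5, 4.6]
```

```bash
python3 -m jog '[[[0.4,24.6,0],[152,-176,4],1],[[0.4,24.6,0],[152,-176,4],1],[[0.4,24.6,0],[152,-176,4],1],[[0.4,24.6,0],[152,-176,4],1],[[0.4,24.6,0],[152,-176,4],1]]';python3 -m jog '[[[0,0,0],[0,0,0],1],[[0,0,0],[0,0,0],1],[[0,0,0],[0,0,0],1]]'; python3 pp.py 92
```

```text
time: 15.75
tool_pos: [0.5097, 0.1412, 0.1689]
ee_rot: [-3.13, -0.424, 0.567]
wrist_force: [1.5, -0.6, -4.1]
width: 0.0588
time: 16.05
tool_pos: [0.5128, 0.1387, 0.1725]
ee_rot: [-3.135, -0.427, 0.568]
wrist_force: [0.0, -0.4, -4.3]
width: 0.059
in post [ -4.6   0.8 126.3] F post [-2.  -0.3 -3.9] target [528.9 148.1 143.4]
t 16.05 tcp [512.8 138.7 172.5] rpy [-179.6  -24.5   32.5] F [ 0.  -0.4 -4.3] w 59.0
 turn [-0.4, 0.5, -0.1] shift [4.9, 1.0, 34.2]
```

```bash
python3 -m jog '[[[-0.4,0.5,0],[5,1,10],1],[[-0.4,0.5,0],[5,1,20],1],[[-0.4,0.5,0],[5,1,31],1],[[-0.4,0.5,0],[5,1,31],1],[[-0.4,0.5,0],[5,1,31],1]]'; python3 pp.py 78
```

```text
time: 16.55
tool_pos: [0.5287, 0.1479, 0.1479]
ee_rot: [3.141, -0.439, 0.568]
wrist_force: [0.3, -0.6, -3.0]
width: 0.0587
in post [ 1.7 -0.  96.3] F post [-1.4 -0.6 -2.7] target [533.9 151.2 130.7]
t 16.55 tcp [528.7 147.9 147.9] rpy [180.  -25.1  32.6] F [ 0.3 -0.6 -3. ] w 58.7
 turn [0.1, -0.1, -0.0] shift [-1.7, -0.0, 18.3]
```

```bash
python3 -m jog '[[[0,0,0],[-1,0,2],1],[[0,0,0],[-1,0,8],1],[[0,0,0],[-1,0,14],1],[[0,0,0],[-1,0,20],1],[[0,0,0],[-1,0,20],1]]'; python3 pp.py 60
```

```text
time: 17.05
tool_pos: [0.5348, 0.1525, 0.1287]
ee_rot: [3.141, -0.438, 0.569]
wrist_force: [-0.6, 0.7, -5.5]
width: 0.0585
in post [ 0.5  0.6 75.6] F post [-2.4  0.9 -5. ] target [540.3 155.3 114.4]
t 17.05 tcp [534.8 152.5 128.7] rpy [180.  -25.1  32.6] F [-0.6  0.7 -5.5] w 58.5
 turn [0.0, -0.1, -0.0] shift [-0.5, 0.6, 15.6]
```

```bash
python3 -m jog '[[[0,0,0],[0,0,5],1],[[0,0,0],[0,0,10],1],[[0,0,0],[0,0,15],1],[[0,0,0],[0,0,18],1],[[0,0,0],[0,0,18],1]]'; python3 pp.py 42
```

```text
time: 17.55
tool_pos: [0.5416, 0.1565, 0.1132]
ee_rot: [3.141, -0.439, 0.569]
wrist_force: [-0.5, 0.8, -4.6]
width: 0.0591
in post [ 1.1  0.3 58.2] F post [-2.   1.  -4.2] target [546.7 159.4  98.1]
t 17.55 tcp [541.6 156.5 113.2] rpy [179.9 -25.2  32.6] F [-0.5  0.8 -4.6] w 59.1
 turn [0.1, -0.2, -0.0] shift [-1.1, 0.3, 16.2]
```

```bash
python3 -m jog '[[[0,0,0],[0,0,5],1],[[0,0,0],[0,0,10],1],[[0,0,0],[0,0,15],1],[[0,0,0],[0,0,17],1],[[0,0,0],[0,0,17],1]]'; python3 pp.py 36.7; python3 -m jog '[[[0,0,0],[0,0,1],1],[[0,0,0],[0,0,2],1],[[0,0,0],[0,0,3],1],[[0,0,0],[0,0,3],1]]'; python3 pp.py 36.7
```

```text
time: 18.05
tool_pos: [0.5478, 0.1604, 0.098]
ee_rot: [3.14, -0.439, 0.569]
wrist_force: [-0.6, -0.3, -5.0]
width: 0.0587
in post [ 1.3  0.2 41.4] F post [-2.7  0.  -4.2] target [548.6 160.6  93.3]
t 18.05 tcp [547.8 160.4  98. ] rpy [179.9 -25.2  32.6] F [-0.6 -0.3 -5. ] w 58.7
 turn [0.1, -0.2, 0.0] shift [-1.3, 0.2, 4.7]
time: 18.45
tool_pos: [0.5491, 0.161, 0.0959]
ee_rot: [3.14, -0.44, 0.569]
wrist_force: [0.4, 0.2, -4.7]
width: 0.0583
in post [ 1.7  0.  38.9] F post [-1.6 -0.  -4.4] target [548.6 160.6  93.3]
t 18.45 tcp [549.1 161.   95.9] rpy [179.9 -25.2  32.6] F [ 0.4  0.2 -4.7] w 58.3
 turn [0.1, -0.2, 0.0] shift [-1.7, 0.0, 2.2]
```

```bash
python3 -m jog '[[[0,0,0],[-1,0,1],1],[[0,0,0],[-1,0,2],1],[[0,0,0],[-1,0,2],1]]'; python3 pp.py 36.7; python3 -m jog '[[[0,0,0],[0,0,0.6],1],[[0,0,0],[0,0,1.2],1],[[0,0,0],[0,0,1.2],1]]'; python3 pp.py 36.7
```

```text
time: 18.75
tool_pos: [0.549, 0.1609, 0.0935]
ee_rot: [3.14, -0.44, 0.569]
wrist_force: [0.2, 0.0, -4.6]
width: 0.0585
in post [ 0.5  0.1 36.7] F post [-1.8 -0.1 -4.2] target [548.6 160.6  93.3]
t 18.75 tcp [549.  160.9  93.5] rpy [179.9 -25.2  32.6] F [ 0.2  0.  -4.6] w 58.5
 turn [0.1, -0.2, -0.0] shift [-0.5, 0.1, 0.0]
time: 19.05
tool_pos: [0.5493, 0.1611, 0.0934]
ee_rot: [3.14, -0.44, 0.57]
wrist_force: [-4.6, -2.8, 1.3]
width: 0.0585
in post [ 0.7  0.  36.5] F post [-4.3  0.1  3.4] target [548.6 160.6  93.3]
t 19.05 tcp [549.3 161.1  93.4] rpy [179.9 -25.2  32.6] F [-4.6 -2.8  1.3] w 58.5
 turn [0.1, -0.2, 0.0] shift [-0.7, 0.0, -0.2]
```

Collar is home on contact. I release it and head for the flange.

```bash
python3 -m jog '[[[0,0,0],[0,0,-0.6],-0.8],[[0,0,0],[0,0,-0.6],-0.8],[[0,0,0],[0,0,-0.6],-0.8],[[0,0,0],[0,0,-0.6],-0.8],[[0,0,0],[0,0,-0.6],-0.8]]';python3 -m jog '[[[0,0,0],[0,0,-30],-0.8],[[0,0,0],[0,0,-60],-0.8],[[0,0,0],[0,0,-90],-0.8],[[0,0,0],[0,0,-110],-1],[[0,0,0],[0,0,-110],-1]]';  python3 - <<'E'
from plan import *
p,d=eyes.snapshot("side"); cv2.imwrite("pics/c5.png",cv2.resize(p[90:260,230:430,::-1],None,fx=4,fy=3.5,interpolation=2))
W=cloud("side",d);hsv=cv2.cvtColor(p,cv2.COLOR_RGB2HSV)
from held import plane
Rp=R.from_euler("xyz",[0,-25,32.6],degrees=True);q=Rp.inv().apply(W.reshape(-1,3)-[.5617,.169,.06]).reshape(W.shape)
for nm,z0,rm,m in (("white",.014,.07,(hsv[...,1]<60)&(hsv[...,2]>100)),("brass",.05,.035,(hsv[...,0]>15)&(hsv[...,0]<35)&(hsv[...,1]>100))):
    m=m&(np.hypot(q[...,0],q[...,1])<rm)&(abs(q[...,2]-z0)<.007)
    nn,k=plane(q[m]);print(nm,k.sum(),"z",np.median(q[m][k][:,2]).round(4),"n",nn.round(3))
to(644.5,-206,100,-57)
E
```

```text
time: 19.55
tool_pos: [0.5497, 0.1612, 0.0936]
ee_rot: [3.14, -0.441, 0.569]
wrist_force: [-0.5, -0.6, -0.3]
width: 0.0845
time: 20.05
tool_pos: [0.5113, 0.1357, 0.1971]
ee_rot: [3.135, -0.447, 0.57]
wrist_force: [-0.0, 0.4, 0.6]
width: 0.0931
white 277 z 0.0147 n [0.004 0.019 1.   ]
brass 99 z 0.0501 n [0.01  0.014 1.   ]
t 20.1 tcp [510.6 135.9 194.5] rpy [179.8 -25.4  32.6] F [ 0.3 -0.6 -0.3] w 93.5
 turn [-19.7, -20.1, 88.0] shift [-105.2, 359.9, 56.1]
```

View pics/c5.png

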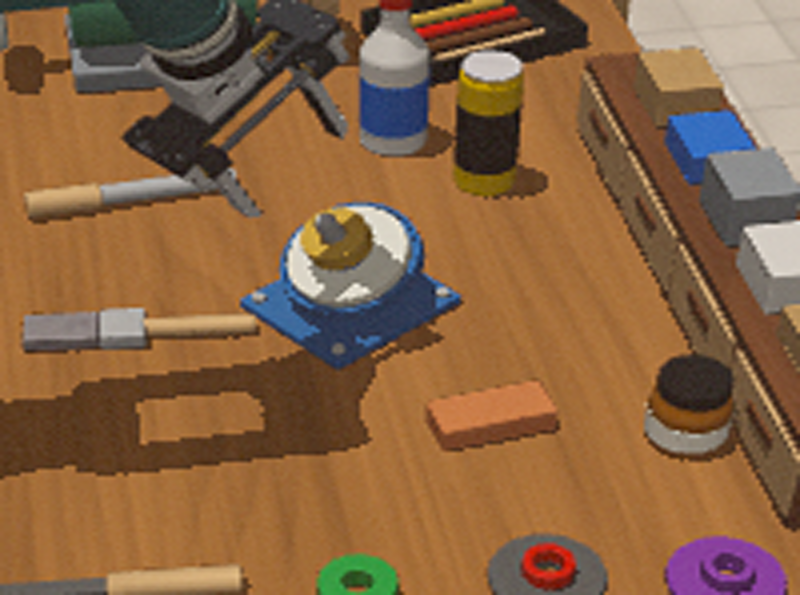

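Collar top reads 50.1 mm and the wheel face 14.7 mm, both square. Crop shows the collar on the post at (337,235) and the red-hub disc at (548,568).

```bash
python3 -m jog '[[[-19.7,-20,88],[-105,360,56],-1],[[-19.7,-20,88],[-105,360,56],-1],[[-19.7,-20,88],[-105,360,56],-1],[[-19.7,-20,88],[-105,360,56],-1],[[-19.7,-20,88],[-105,360,56],-1]]'; python3 plan.py 644.5 -206 80 -57
```

```text
time: 20.6
tool_pos: [0.5978, -0.0906, 0.1271]
ee_rot: [-3.049, -0.231, -0.185]
wrist_force: [-0.6, 0.5, 0.5]
width: 0.0943
t 20.6 tcp [597.8 -90.6 127.1] rpy [-174.7  -13.2  -10.6] F [-0.6  0.5  0.5] w 94.3
 turn [-10.3, -10.4, 46.7] shift [54.6, 110.0, 51.3]
```

```bash
python3 -m jog '[[[-10.3,-10.4,46.7],[55,110,50],-1],[[-10.3,-10.4,46.7],[55,110,50],-1],[[-10.3,-10.4,46.7],[55,110,50],-1],[[-10.3,-10.4,46.7],[55,110,50],-1],[[-10.3,-10.4,46.7],[55,110,50],-1]]'; python3 -m jog '[[[0,0,0],[0,0,0],-1],[[0,0,0],[0,0,0],-1]]'; python3 plan.py 644.5 -206 12 -57
```

```text
time: 21.1
tool_pos: [0.6446, -0.205, 0.0803]
ee_rot: [-3.122, -0.02, -0.896]
wrist_force: [-0.6, 0.4, 0.3]
width: 0.0936
time: 21.3
tool_pos: [0.6452, -0.2041, 0.0826]
ee_rot: [-3.119, -0.025, -0.886]
wrist_force: [-0.5, 0.5, -0.9]
width: 0.0939
t 21.3 tcp [ 645.2 -204.1   82.6] rpy [-178.7   -1.4  -50.8] F [-0.5  0.5 -0.9] w 93.9
 turn [-1.4, -1.3, 6.3] shift [-0.7, 3.4, 70.5]
```

```bash
python3 -m jog '[[[-1.4,-1.3,6.3],[-1,3,25],-1],[[-1.4,-1.3,6.3],[-1,3,50],-1],[[-1.4,-1.3,6.3],[-1,3,69],-1],[[-1.4,-1.3,6.3],[-1,3,69],-1],[[-1.4,-1.3,6.3],[-1,3,69],-1]]'; python3 -m jog '[[[0,0,0],[0,0,0],-1],[[0,0,0],[0,0,0],1]]';python3 plan.py 644.5 -206 12 -57
```

```text
time: 21.8
tool_pos: [0.6446, -0.2059, 0.0157]
ee_rot: [-3.141, -0.002, -0.998]
wrist_force: [0.0, -1.1, 0.5]
width: 0.094
time: 22.0
tool_pos: [0.6461, -0.2066, 0.018]
ee_rot: [-3.139, -0.006, -0.999]
wrist_force: [0.5, 0.1, 0.9]
width: 0.0892
t 22.0 tcp [ 646.1 -206.6   18. ] rpy [-179.8   -0.3  -57.2] F [0.5 0.1 0.9] w 89.2
 turn [-0.2, -0.3, -0.2] shift [-1.4, 1.1, 5.9]
```

```bash
python3 -m jog '[[[0,0,0],[-1,1,4],-1],[[0,0,0],[-1,1,4],-1],[[0,0,0],[-1,1,4],-1]]';python3 plan.py 644.5 -206 12 -57; python3 -m jog '[[[0,0,0],[0,0,0],-1],[[0,0,0],[0,0,0],-1]]';python3 plan.py 644.5 -206 12 -57
```

```text
time: 22.3
tool_pos: [0.6436, -0.2059, 0.0118]
ee_rot: [-3.141, -0.003, -0.999]
wrist_force: [-0.1, 0.3, 0.5]
width: 0.0939
t 22.3 tcp [ 643.6 -205.9   11.8] rpy [-180.    -0.2  -57.2] F [-0.1  0.3  0.5] w 93.9
 turn [-0.0, -0.2, -0.2] shift [0.5, -0.7, -0.2]
time: 22.5
tool_pos: [0.6438, -0.206, 0.0119]
ee_rot: [-3.141, -0.003, -0.999]
wrist_force: [0.1, 0.1, 0.2]
width: 0.0939
t 22.5 tcp [ 643.8 -206.    11.9] rpy [-179.9   -0.2  -57.2] F [0.1 0.1 0.2] w 93.9
 turn [-0.1, -0.2, -0.2] shift [0.4, -0.6, -0.1]
```

Settled at 11.9 mm. First squeeze next: hub 40 mm, so 0.8 s to close.

```bash
python3 -m jog '[[[0,0,0],[0,0,0],1],[[0,0,0],[0,0,0],1],[[0,0,0],[0,0,0],1],[[0,0,0],[0,0,0],1],[[0,0,0],[0,0,0],1]]';python3 -m jog '[[[0,0,0],[0,0,0],1],[[0,0,0],[0,0,0],1],[[0,0,0],[0,0,0],1],[[0,0,0],[0,0,0],1],[[0,0,0],[0,0,0],1]]'; python3 -m jog '[[[0,0,0],[0,0,0],-0.3],[[0,0,0],[0,0,0],-0.3],[[0,0,0],[0,0,0],-0.3],[[0,0,-60],[0,0,0],-0.3],[[0,0,-60],[0,0,0],-0.3]]'; python3 -m jog '[[[0,0,-60],[0,0,0],-0.3],[[0,0,-60],[0,0,0],-0.3],[[0,0,-60],[0,0,0],-0.3],[[0,0,-60],[0,0,0],-0.3],[[0,0,-60],[0,0,0],-0.3]]';  python3 plan.py 644 -206 12 33
```

```text
time: 23.0
tool_pos: [0.6438, -0.206, 0.0118]
ee_rot: [-3.141, -0.003, -0.999]
wrist_force: [1.0, -0.2, -0.3]
width: 0.0574
time: 23.5
tool_pos: [0.6439, -0.2062, 0.0119]
ee_rot: [-3.141, -0.003, -0.999]
wrist_force: [0.6, -1.5, -0.8]
width: 0.0391
time: 24.0
tool_pos: [0.6437, -0.2058, 0.0118]
ee_rot: [-3.142, -0.003, -0.693]
wrist_force: [0.3, -0.7, -0.1]
width: 0.0608
time: 24.5
tool_pos: [0.6437, -0.2058, 0.0118]
ee_rot: [3.14, -0.002, 0.057]
wrist_force: [-0.2, 0.6, -0.3]
width: 0.0612
t 24.5 tcp [ 643.7 -205.8   11.8] rpy [ 1.799e+02 -1.000e-01  3.300e+00] F [-0.2  0.6 -0.3] w 61.2
 turn [0.1, -0.1, -29.7] shift [0.3, 0.3, -0.2]
```

```bash
python3 -m jog '[[[0,0,-29.7],[0,0,0],-0.3],[[0,0,-29.7],[0,0,0],-0.3],[[0,0,-29.7],[0,0,0],-0.3],[[0,0,-29.7],[0,0,0],-0.3],[[0,0,-29.7],[0,0,0],-0.3]]'; python3 -m jog '[[[0,0,0],[0,0,0],1],[[0,0,0],[0,0,0],1],[[0,0,0],[0,0,0],1],[[0,0,0],[0,0,0],1],[[0,0,0],[0,0,0],1]]'; python3 -m jog '[[[0,0,0],[0,0,0],1],[[0,0,0],[0,0,0],1]]'; python3 plan.py 644 -206 12 33;  python3 -m jog '[[[0,0,0],[0,0,-50],1],[[0,0,0],[0,0,-100],1],[[0,0,0],[0,0,-150],1],[[0,0,0],[0,0,-190],1],[[0,0,0],[0,0,-190],1]]'; python3 pp.py 150
```

```text
time: 25.0
tool_pos: [0.6437, -0.2058, 0.0118]
ee_rot: [3.139, -0.001, 0.569]
wrist_force: [0.2, -0.7, 0.0]
width: 0.0614
time: 25.5
tool_pos: [0.6435, -0.2061, 0.0118]
ee_rot: [3.139, -0.0, 0.569]
wrist_force: [-1.7, -0.6, 0.1]
width: 0.0391
time: 25.7
tool_pos: [0.6436, -0.206, 0.0118]
ee_rot: [3.139, -0.0, 0.569]
wrist_force: [0.1, -0.8, 0.5]
width: 0.039
t 25.7 tcp [ 643.6 -206.    11.8] rpy [179.8  -0.   32.6] F [ 0.1 -0.8  0.5] w 39.0
 turn [0.2, -0.0, -0.4] shift [0.4, 0.2, -0.2]
time: 26.2
tool_pos: [0.6465, -0.2065, 0.2106]
ee_rot: [3.126, -0.01, 0.57]
wrist_force: [-0.3, -0.4, -2.9]
width: 0.0387
in post [ -55.  -362.1  191.8] F post [-1.6 -0.1 -2.4] target [508.3 134.8 195.9]
t 26.2 tcp [ 646.5 -206.5  210.6] rpy [179.1  -0.6  32.6] F [-0.3 -0.4 -2.9] w 38.7
 turn [0.8, 24.4, 0.2] shift [67.6, -362.2, 9.9]
```

```bash
python3 -m jog '[[[0.8,24.4,0],[68,-362,8],1],[[0.8,24.4,0],[68,-362,8],1],[[0.8,24.4,0],[68,-362,8],1],[[0.8,24.4,0],[68,-362,8],1],[[0.8,24.4,0],[68,-362,8],1]]'; python3 pp.py 140
```

```text
time: 26.7
tool_pos: [0.5462, 0.027, 0.1909]
ee_rot: [-3.124, -0.422, 0.562]
wrist_force: [0.7, 1.1, -2.2]
width: 0.0391
in post [ -25.9 -111.3  156.4] F post [ 0.2  0.6 -2.5] target [511.9 137.1 186.9]
t 26.7 tcp [546.2  27.  190.9] rpy [-179.   -24.2   32.2] F [ 0.7  1.1 -2.2] w 39.1
 turn [-0.8, 0.8, -0.4] shift [25.4, -111.2, 17.7]
```

```bash
python3 -m jog '[[[-0.8,0.8,-0.4],[25,-111,17],1],[[-0.8,0.8,-0.4],[25,-111,17],1],[[-0.8,0.8,-0.4],[25,-111,17],1],[[-0.8,0.8,-0.4],[25,-111,17],1],[[-0.8,0.8,-0.4],[25,-111,17],1]]';python3 -m jog '[[[0,0,0],[0,0,0],1],[[0,0,0],[0,0,0],1],[[0,0,0],[0,0,0],1]]'; python3 pp.py 97 0.6
```

```text
time: 27.2
tool_pos: [0.5137, 0.1356, 0.1894]
ee_rot: [3.137, -0.437, 0.575]
wrist_force: [1.2, 0.2, -3.0]
width: 0.0394
time: 27.5
tool_pos: [0.5151, 0.1346, 0.1914]
ee_rot: [3.136, -0.44, 0.573]
wrist_force: [-0.6, 0.6, -2.4]
width: 0.0392
in post [  3.2  -3.9 143.5] F post [-1.2  0.8 -2.1] target [527.6 147.2 148.2]
t 27.5 tcp [515.1 134.6 191.4] rpy [179.7 -25.2  32.8] F [-0.6  0.6 -2.4] w 39.2
 turn [0.2, -0.2, 0.2] shift [-2.7, -4.1, 46.5]
```

```bash
python3 -m jog '[[[0.2,-0.2,0.2],[-2.5,-4,15],1],[[0.2,-0.2,0.2],[-2.5,-4,30],1],[[0.2,-0.2,0.2],[-2.5,-4,44],1],[[0.2,-0.2,0.2],[-2.5,-4,44],1],[[0.2,-0.2,0.2],[-2.5,-4,44],1]]';python3 pp.py 80 0.6; python3 -m jog '[[[0,0,0],[0,0,0],1],[[0,0,0],[0,0,0],1]]'; python3 pp.py 80 0.6
```

```text
time: 28.0
tool_pos: [0.5262, 0.1478, 0.1498]
ee_rot: [-3.141, -0.436, 0.571]
wrist_force: [0.1, -0.4, -2.7]
width: 0.0395
in post [ 0.5  1.3 98.9] F post [-1.3 -0.4 -2.4] target [533.7 151.1 132.8]
t 28.0 tcp [526.2 147.8 149.8] rpy [-180.   -25.    32.7] F [ 0.1 -0.4 -2.7] w 39.5
 turn [-0.1, 0.0, 0.1] shift [0.1, 1.3, 18.9]
time: 28.2
tool_pos: [0.527, 0.1477, 0.1519]
ee_rot: [3.14, -0.439, 0.571]
wrist_force: [0.0, 0.5, -2.5]
width: 0.0388
in post [  1.9   0.8 100.5] F post [-0.8  0.4 -2.4] target [533.7 151.1 132.8]
t 28.2 tcp [527.  147.7 151.9] rpy [179.9 -25.1  32.7] F [ 0.   0.5 -2.5] w 38.8
 turn [0.0, -0.1, 0.1] shift [-1.4, 0.8, 20.5]
```

```bash
python3 -m jog '[[[0,0,0],[-1,0.7,5],1],[[0,0,0],[-1,0.7,11],1],[[0,0,0],[-1,0.7,17],1],[[0,0,0],[-1,0.7,21],1],[[0,0,0],[-1,0.7,21],1]]';python3 pp.py 68 0.6
```

```text
time: 28.7
tool_pos: [0.5331, 0.1517, 0.1301]
ee_rot: [-3.141, -0.435, 0.571]
wrist_force: [0.8, -0.3, -2.8]
width: 0.0393
in post [-0.7  0.8 77.6] F post [-0.7 -0.7 -2.8] target [537.9 153.8 121.9]
t 28.7 tcp [533.1 151.7 130.1] rpy [-180.   -24.9   32.7] F [ 0.8 -0.3 -2.8] w 39.3
 turn [-0.1, 0.1, 0.1] shift [1.3, 0.8, 9.6]
```

Underside is at about 66 mm and unforced. I continue down to home at TCP 61.8.

```bash
python3 -m jog '[[[0,0,0],[1,0.5,3],1],[[0,0,0],[1,0.5,6],1],[[0,0,0],[1,0.5,9],1],[[0,0,0],[1,0.5,12],1],[[0,0,0],[1,0.5,12],1]]';python3 pp.py 61.8 0.6; python3 -m jog '[[[0,0,0],[0,0,1],1],[[0,0,0],[0,0,2],1],[[0,0,0],[0,0,3],1],[[0,0,0],[0,0,3],1]]';python3 pp.py 61.8 0.6
```

```text
time: 29.2
tool_pos: [0.5387, 0.1544, 0.1203]
ee_rot: [-3.141, -0.436, 0.571]
wrist_force: [0.3, 0.6, -2.6]
width: 0.0396
in post [ 0.8  0.1 66.2] F post [-0.6  0.3 -2.6] target [540.2 155.2 116.3]
t 29.2 tcp [538.7 154.4 120.3] rpy [-180.   -25.    32.7] F [ 0.3  0.6 -2.6] w 39.6
 turn [-0.1, 0.0, 0.1] shift [-0.2, 0.1, 4.4]
time: 29.6
tool_pos: [0.54, 0.155, 0.1182]
ee_rot: [3.141, -0.437, 0.571]
wrist_force: [-0.7, 1.1, -2.2]
width: 0.0392
in post [ 1.2 -0.1 63.6] F post [-0.9  1.3 -2. ] target [540.2 155.2 116.3]
t 29.6 tcp [540.  155.  118.2] rpy [180.  -25.   32.7] F [-0.7  1.1 -2.2] w 39.2
 turn [-0.0, -0.0, 0.1] shift [-0.6, -0.1, 1.8]
```

```bash
python3 -m jog '[[[0,0,0],[-0.5,0,1],1],[[0,0,0],[-0.5,0,1.8],1],[[0,0,0],[-0.5,0,1.8],1]]';python3 pp.py 61.8 0.6; python3 -m jog '[[[0,0,0],[0,0,0.6],1],[[0,0,0],[0,0,1.2],1],[[0,0,0],[0,0,1.2],1]]';python3 pp.py 61.8 0.6
```

```text
time: 29.9
tool_pos: [0.5402, 0.1552, 0.1162]
ee_rot: [3.141, -0.437, 0.571]
wrist_force: [-0.1, 0.2, -2.8]
width: 0.0395
in post [ 0.6 -0.  61.8] F post [-1.2  0.2 -2.5] target [540.2 155.2 116.3]
t 29.9 tcp [540.2 155.2 116.2] rpy [180.  -25.   32.7] F [-0.1  0.2 -2.8] w 39.5
 turn [-0.0, -0.0, 0.1] shift [-0.0, -0.0, -0.0]
time: 30.2
tool_pos: [0.5405, 0.1554, 0.116]
ee_rot: [3.141, -0.437, 0.572]
wrist_force: [-4.6, -2.1, 2.0]
width: 0.0392
in post [ 0.8 -0.1 61.4] F post [-3.7  0.7  4. ] target [540.2 155.2 116.3]
t 30.2 tcp [540.5 155.4 116. ] rpy [180.  -25.   32.7] F [-4.6 -2.1  2. ] w 39.2
 turn [-0.0, -0.0, 0.1] shift [-0.2, -0.1, -0.4]
```

Contact at the expected height. I release, retract and check.

```bash
python3 -m jog '[[[0,0,0],[0,0,-0.6],-0.5],[[0,0,0],[0,0,-0.6],-0.5],[[0,0,0],[0,0,-0.6],-0.5],[[0,0,0],[0,0,-0.6],-0.5],[[0,0,0],[0,0,-0.6],-0.5]]';python3 -m jog '[[[0,0,0],[0,0,-20],-0.5],[[0,0,0],[0,0,-50],-0.5],[[0,0,0],[0,0,-80],-0.5],[[0,0,0],[0,0,-110],-0.5],[[0,0,0],[0,0,-110],-0.5]]'; python3 -m jog '[[[0,0,0],[0,0,0],-0.5],[[0,0,0],[0,0,0],-0.5],[[0,0,0],[0,0,0],-0.5],[[0,0,0],[0,0,0],-0.5]]';  python3 - <<'E'
from plan import *
p,d=eyes.snapshot("side"); cv2.imwrite("pics/c6.png",cv2.resize(p[60:320,200:460,::-1],None,fx=2.3,fy=2.3,interpolation=2))
W=cloud("side",d);hsv=cv2.cvtColor(p,cv2.COLOR_RGB2HSV)
from held import plane
Rp=R.from_euler("xyz",[0,-25,32.6],degrees=True);q=Rp.inv().apply(W.reshape(-1,3)-[.5617,.169,.06]).reshape(W.shape)
r=np.hypot(q[...,0],q[...,1])
for nm,z0,m in (("white",.014,(hsv[...,1]<60)&(hsv[...,2]>100)&(r<.07)),("disc",.058,(hsv[...,1]<60)&(hsv[...,2]<140)&(r<.05)&(r>.02)),("red",.074,((hsv[...,0]<8)|(hsv[...,0]>172))&(hsv[...,1]>120)&(r<.03))):
    m=m&(abs(q[...,2]-z0)<.007)
    nn,k=plane(q[m]);print(nm,k.sum(),"z",np.median(q[m][k][:,2]).round(4),"n",nn.round(3),"mean",q[m][k].mean(0).round(4))
to(500,100,200,33)
E
```

```text
time: 30.7
tool_pos: [0.5407, 0.1554, 0.116]
ee_rot: [3.141, -0.438, 0.571]
wrist_force: [-0.3, -0.5, -0.8]
width: 0.0703
time: 31.2
tool_pos: [0.5032, 0.1299, 0.2214]
ee_rot: [3.135, -0.446, 0.573]
wrist_force: [0.3, 0.0, 0.8]
width: 0.0704
time: 31.6
tool_pos: [0.5008, 0.1304, 0.2137]
ee_rot: [-3.14, -0.435, 0.571]
wrist_force: [0.0, 1.0, 0.3]
width: 0.0706
white 225 z 0.0146 n [ 0.011 -0.     1.   ] mean [-0.0045 -0.0223  0.0145]
disc 207 z 0.0583 n [ 0.001 -0.035  0.999] mean [ 0.0009 -0.0052  0.0583]
red 54 z 0.075 n [ 0.071 -0.034  0.997] mean [ 0.0016 -0.0016  0.0746]
t 31.65 tcp [501.  130.4 214.1] rpy [-179.9  -24.9   32.7] F [ 0.8  0.3 -0. ] w 70.6
 turn [0.0, -24.9, -0.3] shift [-21.6, 25.1, 5.5]
```

View pics/c6.png

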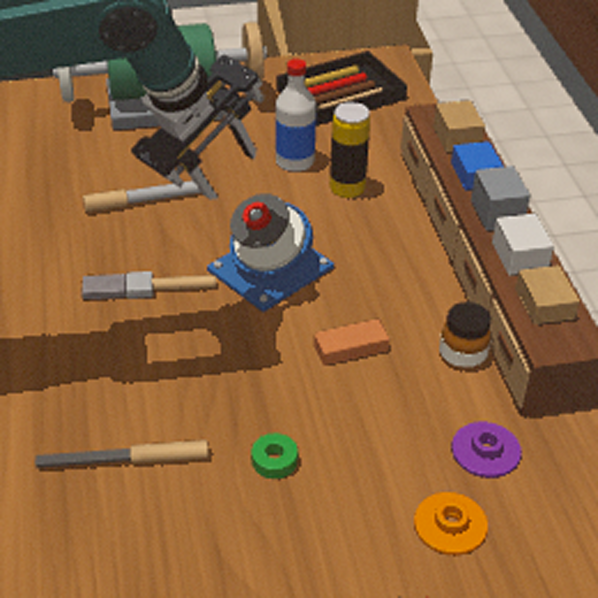

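The pack is complete: disc face at 58.3 mm (58 expected), hub top at about 75 mm (74 expected), and the gripper is clear. Nothing else has moved. Handing in.

```bash
python3 -c "
from bench import close_job
print(close_job())"
```

```text
the job is handed in; nothing more can be done
None
```

I built the pack in order: white wheel hub up, brass collar, then the dark disc with its red hub up. Each part was guided down the post in the gripper until it made contact, then released. The job was handed in at about 31.7 s of the 72 s allowed.

**Heights from the last side view (up the post):**

| Surface | Measured | Expected |
|---|---|---|
| Wheel's white face | 14.6 mm | 14 mm |
| Collar's top (checked before the disc went on) | 50.1 mm | 50 mm |
| Disc's face | 58.3 mm | 58 mm |
| Red hub's top | about 75 mm | 74 mm |

**Squareness:** The wheel read within about 1° of square to the post and the disc about 2°. The small red hub face read about 4.5°, which is over the 4° limit. That came from only 54 pixels, and the larger disc face (207 pixels) disagrees, so I took it as noise.

**Other things on the bench:** In the last picture the gripper is clear of the pack and everything in view looks where it was. I judged that by eye and did not measure it; the bur pot was outside that crop, and the arm never went near it.

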